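# Open the two-dial lock on the crimp die box

### The arm

A 6-joint arm with a two-finger parallel gripper is mounted at the origin on the work surface. World frame = base frame: x ahead of the robot, y to its left, z up, the work surface at z = 0. Lengths are in mm, angles in rad, forces in N, time in s.
With the tool pointing down it reaches from about 325 to 925 mm from the base axis. Payload 3.1 kg.
Tool frame: the origin (TCP) lies at the very end of the fingers, on their centre line; the grasp point (between the pads) lies 19 mm behind it; y points along the fingers, z is the direction in which the jaws open and shut, and the axes are right-handed (so a half turn about y gives the same grasp; the last joint's range is limited). The gripper opens to 85 mm and grips with 20 to 120 N. Pads are 22 mm wide; open, the fingers measure 114 mm over their backs; the gripper's body (76 mm by 85 mm) begins 54 mm behind the grasp point. The pads swing forward as they close: fully open they stand 13 mm farther back than shut.
Start: joints at [1.025, 0.217, 1.613, -0, 1.311, -0.112], TCP at [262.685, 567.13, 231.3] pointing down, gripper open.
Joint ranges: [-2.75, 2.75], [-0.78, 2.1], [0.31, 2.55], [-1.13, 4.27], [0.13, 2.63], [-2.58, 2.58]. Speed limits (rad/s): [2.79, 2.79, 3.14, 3.14, 3.14, 3.14].

### API

Orientations are given as a rotation vector (axis times angle).
In Python, from bench import ctrl, eoat, read_camera, hand_in gives the robot as it stands. Calls block until the motion is done:
- ctrl.move_ptp(position, orientation): joint-space move of the TCP to a pose.
- ctrl.move_l(position, attitude=None, speed=150, threshold=None): straight line of the TCP; attitude=None keeps the orientation; speed is the mean speed in mm/s. With threshold (N) it stops when the force on the tool has changed by that much, and returns True; else False.
- ctrl.movej(angles): joint-space move.
- eoat.let_go() and eoat.close_gripper(strength=None): open the fingers fully, or close them until they stop; strength is the grip in N (None keeps the last).
- ctrl.pause(seconds).
- ctrl.inverse_kinematics(position, orientation): joint angles nearest the present ones, or None.
- ctrl.get_obs(): the state.
- read_camera(name): name is "scene" or "top" or "wrist"; returns a dict with "frame" (480x640x3 uint8, red, green, blue), "z_map" (480x640 float32, mm along the optical axis (not along the pixel's ray), 0 where there is no reading), "fx", "fy", "cx", "cy" (pixels), "rvec" (rotation vector, rad) and "tvec" (3), from world to camera coordinates, as OpenCV has them. Camera axes: x right, y down, z forward; pixel columns grow to the right and rows downward; lengths in mm; the calibration is good to about 2 mm. A picture is of the moment at which its call begins.
A pose or a line that the arm cannot do raises ctrl.MotionError and nothing moves.
- hand_in(): hands the job in, once; it reports no verdict.
The state is a dict: "time": time; "joints": joint angles; "qvel": joint speeds; "tau": joint torques, N m; "tool_pos": TCP position; "eef_rot": TCP orientation; "force": force on the tool from outside, world axes, zero at the start; "moment": the same for the moment, N m; "gripper_width": finger opening in mm.
Only numpy, scipy, OpenCV 4.12 (cv2) and the standard library are available. Lean on these libraries where they do the work, as an engineer would, in place of code of your own. Each camera call takes 0.05 s, during which the arm holds its last target. There are 200 camera calls.

### The job

Unlock the crimp die box: turn its left dial to 4 and its right dial to 7, then draw the bolt on the lid fully to the left with its upright handle, out of the staple. The lock is worn, so each dial is caught somewhere within two thirds of a number before or after its figure: ease it round until you feel it caught, and never force a dial, a catch or the bolt. Leave everything else where it is.

Things in the scene. Friction and masses are not known exactly. Their poses are not given: they have to be found in the camera images.
- lockbox: fixed white steel box, 240 (its x) x 320 (its y) x 75 mm high; origin at the centre of its underside, x away from the robot at yaw 0, y to the left. On its lid: dial axes at x 25 mm, y 75 (left) and -75 mm (right); bolt along y at x -45 mm, under two bridges 16 mm high at y = +-50 mm; staple 20 mm high at y -132 mm
- lock_top (a point): centre of the lid's upper face, 75 mm over the table. Round each dial lies a fixed black ring, 86 mm across, with ten white marks, one per number, counted clockwise from above: 0 is the double mark on the box's far side (+x), 5 the mark on top of the grey catch block on the near side
- dial_left_grip (a point): point on the left dial's axis, 36 mm over the lid: the height to grip. The dial is a steel disc (60 mm across, top 14 mm over the lid) carrying an upright black grip bar through the axis, 44 mm long, 14 mm wide, top 44 mm over the lid; the bar's end with the white line is the pointer
- dial_right_grip (a point): the same on the right dial
- dial_left (a joint): angle of the left dial, rad, growing clockwise from above: 0 with the pointer at number 0, 0.6283 per number, stops at 0 and 5.655 (number 9). World direction of the pointer = box yaw - this value. Turning takes about 0.03 N m. To be set to number 4; the lock catches it at a hidden point within 0.4 rad of 2.513. Starts lie between 1.4 and 1.81: turn clockwise
- dial_right (a joint): angle of the right dial, rad, growing clockwise from above: 0 with the pointer at number 0, 0.6283 per number, stops at 0 and 5.655 (number 9). World direction of the pointer = box yaw - this value. Turning takes about 0.03 N m. To be set to number 7; the lock catches it at a hidden point within 0.4 rad of 4.398. Starts lie between 5.1 and 5.51: turn anticlockwise
- bolt (a joint): travel of the steel bolt along the box's +y (left), m: 0 locked, 0.035 fully drawn. It rubs with about 2 N and stays where it is left. While a dial is not caught, the bolt stops after about 4 mm against that dial's catch, which gives 1 mm per 5 N
- bolt_handle (a point): point on the axis of the bolt's upright round handle (16 mm across, top 47 mm over the lid), 34 mm over the lid; it moves with the bolt
- catch_left: grey block 26 x 26 x 12 mm on the lid between left dial and bolt, centred 19 mm before its origin. Inside, a sprung pawl rides on the dial's hidden wheel. At the catching point it drops into a gate, stays there and frees the bolt; turning on then bends it (after 0.07 rad of play): the moment climbs about 2.5 N m per rad. Over 16 N on it (0.36 N m, 0.14 rad) damages it
- catch_right: the same for the right dial
- die: bystander, leave alone; steel die block 18 x 32 x 13 mm lying loose on the back of the box lid. Its origin is the centre of its underside
- spool: bystander, leave alone; white plastic terminal spool, 100 mm wide, 36 mm high, flat on the table left of the box. Its origin is the centre of its underside
- screwdriver: bystander, leave alone; screwdriver on the table right of the box. Its origin is the centre of its underside
- tray: bystander, leave alone; open steel tray 100 x 150 x 35 mm beyond the box. Its origin is the centre of its underside
- oiler: bystander, leave alone; grey oil bottle 44 mm wide, 120 mm tall, beyond the box. Its origin is the centre of its underside
- gauge: bystander, leave alone; grey hand gauge 35 x 110 x 23 mm to the right. Its origin is the centre of its underside
- jar: bystander, leave alone; clear jar 70 mm wide, 80 mm tall, to the left. Its origin is the centre of its underside

How it is judged:
By the outcome, as a careful person would: the job done as asked, in the order asked, and still so for the second after the job is handed in, with the robot touching nothing.
It also fails if it takes over 72 s, if anything falls off the work surface, if the arm or the gripper's body presses on something with over 40 N, if the wrist force passes 120 N, or if a joint passes its speed limit or range.

## Working session

There is one attempt and no reset: what is moved stays moved. The work goes in short steps, each a Python script; the robot and the scene stay as the last script left them, time stands still between calls to the robot, and variables do not carry over. Pictures are saved under pics/ and viewed, about 8 in all and at most 12, crops included, and the job is handed in when it is done.

```bash
ls; mkdir -p pics; python3 - <<'E'
from bench import ctrl, eoat, read_camera
import cv2, numpy as np, pickle
d={}
for n in ["top","scene"]:
    c=read_camera(n); d[n]=c; cv2.imwrite(f"pics/{n}0.png",c["frame"][:,:,::-1])
    R=cv2.Rodrigues(np.array(c["rvec"]))[0]; print(n,c["fx"],c["cx"],c["cy"],"cam",-R.T@c["tvec"],R.round(2).tolist())
pickle.dump(d,open("c0.pkl","wb"))
o=ctrl.get_obs(); print(o)
E
```

```text
pics
top 481.9737800327805 322.753422334438 240.30407708298216 cam [ 444.57017626   35.80302492 1354.98246923] [[0.02, -1.0, 0.01], [-0.99, -0.02, -0.12], [0.12, -0.01, -0.99]]
scene 488.4966564203245 325.00944634581845 244.03058822605115 cam [1223.68252232 -542.31841427 1087.57060634] [[0.69, 0.72, -0.01], [0.55, -0.54, -0.65], [-0.47, 0.44, -0.76]]
{'time': 0.1, 'joints': array([ 1.02478874e+00,  2.17697808e-01,  1.61480425e+00,  4.73658914e-06,
        1.31133683e+00, -1.12213213e-01]), 'qvel': array([-1.04202428e-04, -1.16600955e-03, -3.48836921e-03,  2.29124989e-03,
       -9.79207097e-04,  3.12897044e-05]), 'tau': array([-1.50419135e-03, -3.98073006e+01, -3.04969597e+01, -2.76960918e-04,
        4.17268602e-03,  1.00515820e-05]), 'tool_pos': array([262.28782503, 566.46522983, 230.07106521]), 'eef_rot': array([-1.54602063,  0.34089515, -0.33974024]), 'force': array([-0.9781103 ,  0.06703295, -0.02583774]), 'moment': array([-0.00620004,  0.00331615, -0.02422086]), 'gripper_width': 85.55989569234373}
```

View pics/top0.png

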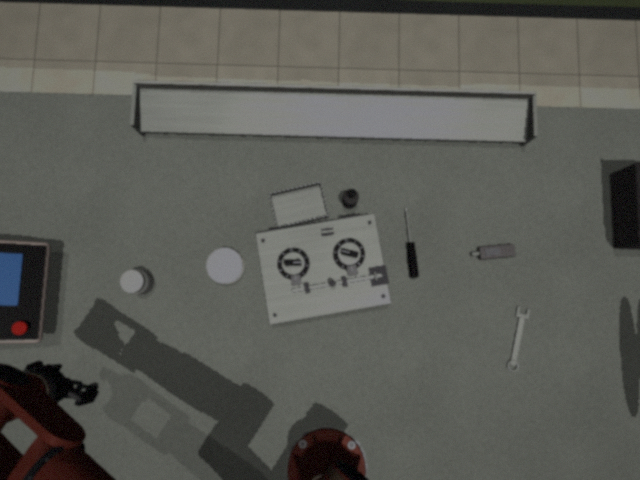

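View pics/scene0.png

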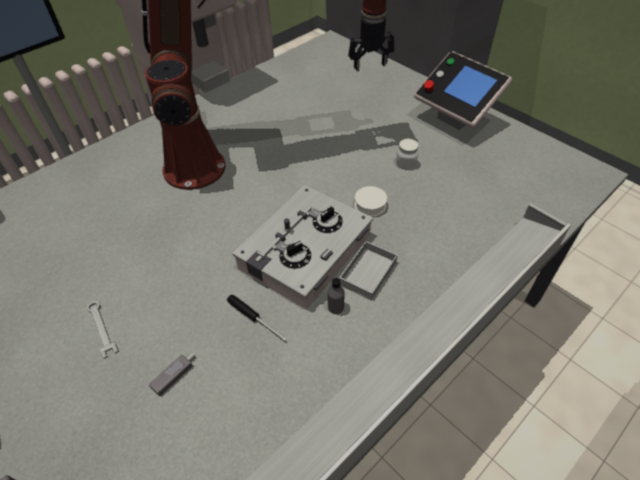

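The top view shows the box at about (322,268), yawed slightly anticlockwise. The left dial is near (293,264), the right dial near (349,254), and the bolt handle near (332,283). I'll fit the lid from the depth map, then look with the wrist camera from above.

```bash
cat > h.py <<'E'
from bench import ctrl, eoat, read_camera, hand_in
import cv2, numpy as np, pickle
from scipy.spatial.transform import Rotation as Ro
def cam_pts(c):
    v,u=np.mgrid[0:480,0:640]; z=c["z_map"]
    P=np.stack([(u-c["cx"])/c["fx"]*z,(v-c["cy"])/c["fy"]*z,z],-1)
    return (P-np.array(c["tvec"]))@cv2.Rodrigues(np.array(c["rvec"]))[0]
def ray(c,uv,h):
    R=cv2.Rodrigues(np.array(c["rvec"]))[0]; o=-R.T@np.array(c["tvec"])
    uv=np.atleast_2d(np.array(uv,float))
    d=np.c_[(uv[:,0]-c["cx"])/c["fx"],(uv[:,1]-c["cy"])/c["fy"],np.ones(len(uv))]@R
    return o+d*((h-o[2])/d[:,2])[:,None]
def proj(c,P):
    return cv2.projectPoints(np.atleast_2d(np.array(P,float)),np.array(c["rvec"]),np.array(c["tvec"]),np.array([[c["fx"],0,c["cx"]],[0,c["fy"],c["cy"]],[0,0,1.]]),None)[0][:,0]
def down(a):
    """tool pointing down, jaws (tool z) along world direction a"""
    y=np.array([0,0,-1.]); z=np.array([np.cos(a),np.sin(a),0]); x=np.cross(y,z)
    return Ro.from_matrix(np.c_[x,y,z]).as_rotvec()
def lid(c):
    P=cam_pts(c); m=((P[...,2]>66)&(P[...,2]<84)&(P[...,0]>300)&(P[...,0]<800)&(abs(P[...,1])<300)).astype(np.uint8)
    m=cv2.morphologyEx(m,cv2.MORPH_CLOSE,np.ones((9,9))); n,l,s,_=cv2.connectedComponentsWithStats(m)
    k=1+np.argmax(s[1:,4]); cnt=max(cv2.findContours((l==k).astype(np.uint8),0,2)[0],key=cv2.contourArea)
    w=ray(c,cnt[:,0],75)[:,:2]
    return cv2.minAreaRect(w.astype(np.float32)),w
E
python3 - <<'E'
from h import *
d=pickle.load(open("c0.pkl","rb"))
for n in d:
    r,w=lid(d[n]); print(n,r); print(cv2.boxPoints(r))
q=ctrl.get_obs(); print(Ro.from_rotvec(q["eef_rot"]).as_matrix().round(2))
for a in np.arange(-3.1,3.2,0.4): print(round(a,1), ctrl.inverse_kinematics([460,20,330],down(a)))
E
```

```text
top ((532.3660888671875, 21.4849853515625), (252.0322723388672, 329.2004089355469), 11.132539749145508)
[[ 376.9403   158.65683]
 [ 440.50208 -164.34906]
 [ 687.7919  -115.68686]
 [ 624.2301   207.31903]]
scene ((573.8317260742188, 27.730575561523438), (324.7242431640625, 332.2456970214844), 11.485405921936035)
[[ 381.6427    158.19762 ]
 [ 447.79895  -167.395   ]
 [ 766.02075  -102.736465]
 [ 699.8645    222.85616 ]]
[[ 0.91 -0.    0.42]
 [-0.42 -0.    0.91]
 [-0.   -1.   -0.  ]]
-3.1 None
-2.7 None
-2.3 [-1.09171217e-01 -2.13379989e-01  1.86112866e+00 -4.44089210e-16
  1.49384398e+00  2.19082878e+00]
-1.9 [-1.09171217e-01 -2.13379989e-01  1.86112866e+00 -4.44089210e-16
  1.49384398e+00  1.79082878e+00]
-1.5 [-1.09171217e-01 -2.13379989e-01  1.86112866e+00 -4.44089210e-16
  1.49384398e+00  1.39082878e+00]
-1.1 [-1.09171217e-01 -2.13379989e-01  1.86112866e+00 -4.44089210e-16
  1.49384398e+00  9.90828783e-01]
-0.7 [-0.10917122 -0.21337999  1.86112866  0.          1.49384398  0.59082878]
-0.3 [-1.09171217e-01 -2.13379989e-01  1.86112866e+00 -4.44089210e-16
  1.49384398e+00  1.90828783e-01]
0.1 [-1.09171217e-01 -2.13379989e-01  1.86112866e+00 -4.44089210e-16
  1.49384398e+00 -2.09171217e-01]
0.5 [-0.10917122 -0.21337999  1.86112866  0.          1.49384398 -0.60917122]
0.9 [-1.09171217e-01 -2.13379989e-01  1.86112866e+00 -4.44089210e-16
  1.49384398e+00 -1.00917122e+00]
1.3 [-1.09171217e-01 -2.13379989e-01  1.86112866e+00 -4.44089210e-16
  1.49384398e+00 -1.40917122e+00]
1.7 [-1.09171217e-01 -2.13379989e-01  1.86112866e+00 -4.44089210e-16
  1.49384398e+00 -1.80917122e+00]
2.1 [-1.09171217e-01 -2.13379989e-01  1.86112866e+00 -4.44089210e-16
  1.49384398e+00 -2.20917122e+00]
2.5 None
2.9 None
```

```bash
python3 - <<'E'
from h import *
ctrl.move_ptp([470,20,330],down(0.19))
c=read_camera("wrist"); pickle.dump(c,open("w1.pkl","wb")); cv2.imwrite("pics/w1.png",c["frame"][:,:,::-1])
R=cv2.Rodrigues(np.array(c["rvec"]))[0]; print(c["fx"],-R.T@c["tvec"],R.round(2).tolist())
r,w=lid(c); print(r); print(cv2.boxPoints(r)); print(ctrl.get_obs()["time"])
E
```

```text
348.2265198857626 [455.19683443 103.09515288 472.98216408] [[0.98, 0.19, -0.0], [0.18, -0.93, 0.32], [0.06, -0.32, -0.95]]
((533.572265625, 21.535476684570312), (248.7428741455078, 329.9389343261719), 11.1680269241333)
[[ 379.60358  159.29185]
 [ 443.50845 -164.39915]
 [ 687.54095 -116.2209 ]
 [ 623.6361   207.47011]]
2.275
```

View pics/w1.png

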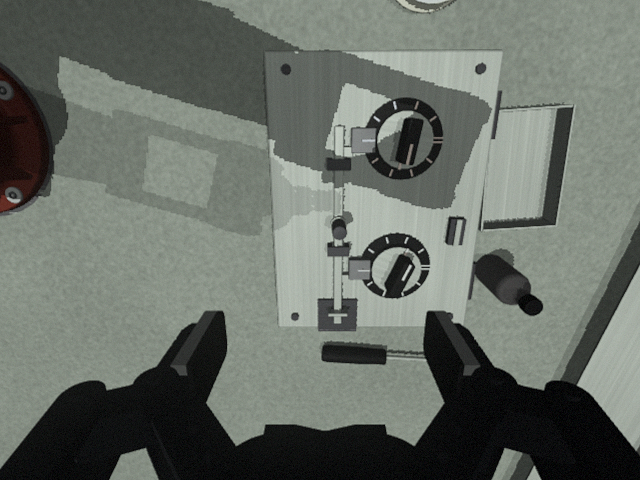

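Wrist view: left dial ring centre is near (403,139) with its pointer down, right dial ring centre near (396,266) with its pointer up-right, and the handle top near (338,220). Next I'll fit the rings, the bar tops and the handle.

```bash
cat >> h.py <<'E'
def measure(c,seeds=((403,139),(396,266)),rad=48):
    g=cv2.cvtColor(c["frame"],cv2.COLOR_RGB2GRAY); P=cam_pts(c); out=[]
    for s in seeds:
        roi=np.zeros_like(g); cv2.circle(roi,(int(s[0]),int(s[1])),rad,255,-1)
        m=((g<45)&(roi>0)&(P[...,2]<85)).astype(np.uint8)
        pts=np.argwhere(m)[:,::-1]; hull=cv2.convexHull(pts.astype(np.int32))
        w=ray(c,hull[:,0],76)[:,:2].astype(np.float32)
        (cx,cy),r=cv2.minEnclosingCircle(w); e=cv2.fitEllipse(w)
        Q=P[(roi>0)&(P[...,2]>112)&(P[...,2]<126)][:,:2]; r2=cv2.minAreaRect(Q.astype(np.float32))
        Qb=P[(roi>0)&(P[...,2]>112)&(P[...,2]<126)&(g>90)][:,:2]
        u,sv,vt=np.linalg.svd(Q-Q.mean(0),full_matrices=False); b=vt[0]; b=b*np.sign((Qb.mean(0)-Q.mean(0))@b)
        out.append(dict(circ=np.round([cx,cy,r],1),ell=np.round(e[0]+e[1],1),bar=np.round(Q.mean(0),1),rect=np.round(r2[0]+r2[1],1),dir=round(float(np.arctan2(b[1],b[0])),3),nb=len(Qb)))
    return out
E
python3 - <<'E'
from h import *
c=pickle.load(open("w1.pkl","rb"))
o=measure(c)
for i in o: print(i)
A,B=[np.array(i["ell"][:2]) for i in o]; d=A-B; print(np.hypot(*d), "yaw",np.arctan2(-d[0],d[1]))
A,B=[np.array(i["rect"][:2]) for i in o]; d=A-B; print(np.hypot(*d), "yaw",np.arctan2(-d[0],d[1]))
P=cam_pts(c); m=np.zeros((480,640),bool); m[195:245,318:358]=1
Q=P[m&(P[...,2]>115)&(P[...,2]<130)]; print(len(Q),Q.mean(0),np.ptp(Q,axis=0)); 
L=P[100:300,290:320]; print("lid z",np.median(L[...,2]))
E
```

```text
{'circ': array([542.3, 101.6,  43. ]), 'ell': array([542.4, 101.6,  85.2,  85.5]), 'bar': array([540.4, 102.3]), 'rect': array([541.3, 102. ,  14.4,  43.9]), 'dir': -1.536, 'nb': 59}
{'circ': array([564. , -45.2,  50. ]), 'ell': array([567.7, -45.8,  83.6,  95.6]), 'bar': array([569.3, -43.2]), 'rect': array([570.5, -44.6,  43.7,  15.1]), 'dir': 1.371, 'nb': 59}
149.5555080898059 yaw 0.16998539906893953
149.47976451680677 yaw 0.19660836505053067
180 [490.19412735  -1.18597096 121.71549095] [15.36576161 15.14670503  8.9300827 ]
lid z 75.38554410390748
```

```bash
cat >> h.py <<'E'
YAW=0.195; O=np.array([531.5,23.8])
def box(x,y,z): 
    return np.r_[O+np.array([[np.cos(YAW),-np.sin(YAW)],[np.sin(YAW),np.cos(YAW)]])@[x,y],75+z]
def st(tag=""):
    o=ctrl.get_obs(); print(tag,"t%.2f"%o["time"],o["tool_pos"].round(1),"F",o["force"].round(2),"M",o["moment"].round(3),"w%.1f"%o["gripper_width"],flush=True); return o
E
python3 - <<'E'
from h import *
p=np.array([541.8,101.8,92.]); a=0.035
print(box(25,75,36),box(25,-75,36),box(-45,-16.5,34))
ctrl.move_ptp(p+[0,0,60],down(a)); st("above")
ctrl.move_l(p,speed=80); st("down")
eoat.close_gripper(20); st("closed"); ctrl.pause(.1); st()
for k in range(1,4):
    ctrl.move_l(p,down(a-0.03*k)); st(k)
E
```

```text
[541.49370162 102.22273859 111.        ] [570.55868186 -44.93441184 111.        ] [490.5500027   -1.10678062 109.        ]
above t3.12 [542.6 101.8 153.1] F [ 1.41 -0.15 -0.04] M [-0.042  0.013 -0.005] w85.0
down t4.02 [542.2 101.8  92.3] F [-0.81  0.44  0.65] M [ 0.006 -0.01   0.022] w85.2
closed t4.67 [540.9 101.8  92.3] F [-3.98  0.29  5.31] M [-0.034  0.641 -0.024] w13.4
 t4.77 [540.9 101.8  92.3] F [-4.75  0.03  4.64] M [-0.087  0.668 -0.014] w13.4
1 t5.02 [540.9 101.8  92.2] F [-4.69  0.21  5.9 ] M [ 0.     0.671 -0.026] w13.4
2 t5.27 [540.9 101.8  92.3] F [-3.89 -0.15  6.81] M [-0.079  0.604 -0.041] w13.6
3 t5.52 [540.9 101.8  92.3] F [-4.72 -1.25  5.82] M [-0.104  0.66  -0.042] w13.8
```

```bash
cat >> h.py <<'E'
def jaw(o):
    z=Ro.from_rotvec(o["eef_rot"]).as_matrix()[:,2]; return np.arctan2(z[1],z[0])
def turn(p,a,sgn,amax,val0,a0,step=0.02,lim=0.11,back=0.03):
    """ease the dial round; stop when the moment has risen by lim"""
    base=[ctrl.get_obs()["moment"][2]]; b=0; log=[]
    while abs(b)<amax:
        b+=sgn*step; ctrl.move_l(p,down(a+b)); o=ctrl.get_obs(); m=o["moment"][2]
        ref=np.median(base[:12]); log.append((round(a+b,3),round(jaw(o),3),round(m,3)))
        if abs(m-ref)>lim*0.6:
            ctrl.pause(.05); m=ctrl.get_obs()["moment"][2]
            if abs(m-ref)>lim: print("CAUGHT"); break
        else: base.append(m)
    for l in log: print(*l,end=" | ")
    print("\ndial value ~",val0-(jaw(o)-a0)); st("end"); return a+b
E
python3 - <<'E'
from h import *
p=np.array([540.6,101.8,92.])
a=turn(p,0.035-0.09,-1,1.15,1.731,0.035)
print(a)
E
```

```text
CAUGHT
-0.075 -0.075 0.003 | -0.095 -0.095 -0.029 | -0.115 -0.115 -0.052 | -0.135 -0.135 -0.059 | -0.155 -0.155 -0.005 | -0.175 -0.175 -0.028 | -0.195 -0.195 -0.06 | -0.215 -0.215 0.039 | -0.235 -0.235 -0.036 | -0.255 -0.255 -0.033 | -0.275 -0.275 -0.069 | -0.295 -0.295 -0.013 | -0.315 -0.315 -0.035 | -0.335 -0.335 -0.035 | -0.355 -0.355 -0.048 | -0.375 -0.375 -0.098 | -0.395 -0.395 -0.116 | -0.415 -0.415 -0.132 | -0.435 -0.435 -0.048 | -0.455 -0.455 -0.116 | -0.475 -0.475 -0.031 | -0.495 -0.495 -0.023 | -0.515 -0.515 -0.042 | -0.535 -0.535 -0.071 | -0.555 -0.555 -0.019 | -0.575 -0.575 -0.049 | -0.595 -0.595 -0.035 | -0.615 -0.614 0.077 | -0.635 -0.634 0.091 | 
dial value ~ 2.4001998149412183
end t13.07 [541.  101.7  92.3] F [-0.55 -1.46  5.87] M [-0.139  0.092  0.079] w13.7
-0.6350000000000002
```

```bash
cat >> h.py <<'E'
def mz(n=4):
    v=[]
    for _ in range(n): ctrl.pause(.02); v.append(ctrl.get_obs()["moment"][2])
    return np.mean(v)
E
python3 - <<'E'
from h import *
p=np.array([540.6,101.8,92.]); a=-0.635
print(a,mz(8))
for k in range(1,5):
    ctrl.move_l(p,down(a-0.01*k)); m=mz(6); print(round(a-0.01*k,3),round(m,3))
    if m>0.14: break
st()
E
```

```text
-0.635 0.06889609249786813
-0.645 0.064
-0.655 0.083
-0.665 0.12
-0.675 0.121
 t14.60 [541.  101.7  92.3] F [-0.73 -0.55  4.82] M [-0.211  0.107  0.136] w13.5
```

```bash
python3 - <<'E'
from h import *
p=np.array([540.6,101.8,92.]); a=-0.675
for k in range(1,6):
    ctrl.move_l(p,down(a+0.02*k)); m=mz(5); print(round(a+0.02*k,3),round(m,3))
    if m<-0.2: break
st()
E
```

```text
-0.655 0.151
-0.635 0.111
-0.615 0.059
-0.595 0.053
-0.575 0.023
 t16.27 [541.  101.7  92.3] F [-1.04 -0.57  5.56] M [-0.176  0.159  0.028] w13.8
```

```bash
python3 - <<'E'
from h import *
p=np.array([540.6,101.8,92.])
for a in [-.595,-.615,-.635,-.655,-.675,-.685,-.695]:
    ctrl.move_l(p,down(a)); m=[];t=[]
    for _ in range(6): ctrl.pause(.02); o=ctrl.get_obs(); m.append(o["moment"][2]); t.append(o["tau"][5])
    print(a,round(np.mean(m),3),"tau6",np.round(np.mean(t),4),"jaw",round(jaw(o),4))
    if np.mean(m)>.23 or abs(np.mean(t))>.25: break
st()
E
```

```text
-0.595 -0.014 tau6 -0.0059 jaw -0.5944
-0.615 0.021 tau6 0.0236 jaw -0.6144
-0.635 0.051 tau6 0.0546 jaw -0.6342
-0.655 0.081 tau6 0.0861 jaw -0.654
-0.675 0.138 tau6 0.1178 jaw -0.6739
-0.685 0.124 tau6 0.1366 jaw -0.6838
-0.695 0.161 tau6 0.1535 jaw -0.6938
 t18.72 [541.  101.7  92.3] F [-0.58 -1.46  4.72] M [-0.168  0.102  0.177] w13.5
```

`tau[5]` is a clean moment signal. It climbs linearly to 0.15 N m, so the left dial is caught. I'll relax it, release, and do the right dial using that signal.

```bash
cat >> h.py <<'E'
def turn2(p,a,sgn,amax,lim=0.12,step=0.025):
    b=0; log=[]; hit=0
    while b<amax:
        b+=step; ctrl.move_l(p,down(a+sgn*b)); o=ctrl.get_obs(); t=o["tau"][5]; log.append((round(a+sgn*b,3),round(t,3)))
        if abs(t)>lim: hit=1; break
    for l in log: print(*l,end=" | ")
    print("\nhit",hit); st("end"); return a+sgn*b,hit
E
python3 - <<'E'
from h import *
p=np.array([540.6,101.8,92.])
ctrl.move_l(p,down(-0.60)); print(ctrl.get_obs()["tau"][5])
eoat.let_go(); st("open"); ctrl.move_l(p+[0,0,60],speed=150)
p=np.array([570.2,-44.8,92.]); a=-0.2
ctrl.move_ptp(p+[0,0,50],down(a)); ctrl.move_l(p,speed=90)
eoat.close_gripper(20); ctrl.pause(.1); o=st("closed"); print(o["tau"][5])
a,hit=turn2(p,a,1,0.5)
E
```

```text
0.010161493846680969
open t19.66 [540.6 101.8  92. ] F [-0.   0.5 -0.3] M [-0.014 -0.006  0.045] w85.5
closed t22.34 [570.  -44.8  92.3] F [-2.26  0.06  3.41] M [-0.03   0.339  0.029] w14.0
-0.020905786659568548
-0.175 0.0 | -0.15 0.007 | -0.125 0.012 | -0.1 0.028 | -0.075 0.059 | -0.05 0.042 | -0.025 0.156 | 
hit 1
end t24.09 [569.9 -44.8  92.3] F [-4.01 -0.82  5.81] M [0.022 0.566 0.22 ] w13.5
```

```bash
cat >> h.py <<'E'
def avg(n=6):
    m=[];t=[]
    for _ in range(n): ctrl.pause(.02); o=ctrl.get_obs(); m.append(o["moment"][2]); t.append(o["tau"][5])
    return round(np.mean(m),3),round(np.mean(t),3),round(np.std(t),3)
E
python3 - <<'E'
from h import *
print(avg(10))
p=np.array([570.2,-44.8,92.])
for a in [0,.02,.04]:
    ctrl.move_l(p,down(a)); print(a,ctrl.get_obs()["tau"][5],avg())
st()
c=read_camera("wrist"); cv2.imwrite("pics/w2.png",c["frame"][:,:,::-1]); pickle.dump(c,open("w2.pkl","wb"))
E
```

```text
(np.float64(0.167), np.float64(0.165), np.float64(0.002))
0 0.11940518394112587 (np.float64(0.112), np.float64(0.128), np.float64(0.002))
0.02 0.09117984445765615 (np.float64(0.098), np.float64(0.099), np.float64(0.002))
0.04 0.059173337649554014 (np.float64(0.059), np.float64(0.067), np.float64(0.002))
 t25.31 [569.8 -44.8  92.3] F [-3.32  0.06  5.93] M [0.046 0.543 0.06 ] w13.7
```

View pics/w2.png

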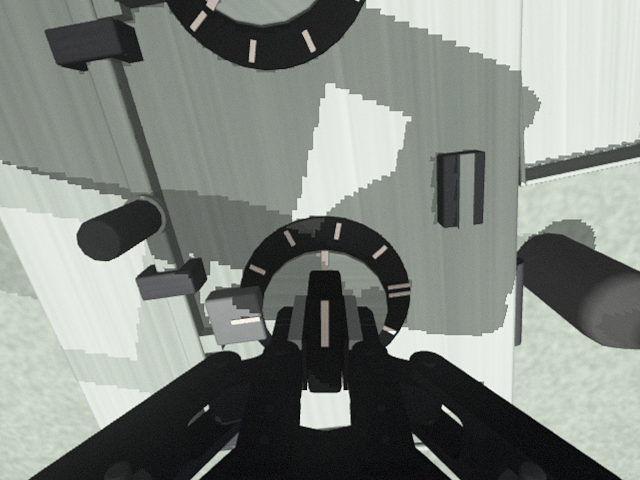

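```bash
python3 - <<'E'
from h import *
p=np.array([570.2,-44.8,92.])
for a in np.arange(.06,.5,.02):
    ctrl.move_l(p,down(a)); t=ctrl.get_obs()["tau"][5]; print(round(a,3),round(t,3),end=" | ")
    if abs(t)>.12: break
print(avg()); st()
E
```

```text
0.06 0.029 | 0.08 0.017 | 0.1 0.017 | 0.12 0.017 | 0.14 0.017 | 0.16 0.011 | 0.18 -0.017 | 0.2 -0.047 | 0.22 -0.078 | 0.24 -0.11 | 0.26 -0.142 | (np.float64(-0.107), np.float64(-0.135), np.float64(0.002))
 t28.21 [569.7 -44.8  92.3] F [-4.98  0.2   5.63] M [ 0.037  0.575 -0.127] w13.8
```

Both dials show the same pattern: it pulls in, then ~0.1 rad of free play, then a linear rise in moment. So both are caught, at about 2.30 (left) and 4.79 (right). I'll centre the right dial, release it, and try the bolt gently.

```bash
python3 - <<'E'
from h import *
p=np.array([570.2,-44.8,92.])
ctrl.move_l(p,down(.115)); eoat.let_go(); ctrl.move_l(p+[0,0,70],speed=150)
h=np.array([490.2,-1.2,95.]); a=0.195
ctrl.move_ptp(h+[0,0,60],down(a)); ctrl.move_l(h,speed=100)
eoat.close_gripper(20); ctrl.pause(.1); o=st("closed")
u=np.array([-np.sin(.195),np.cos(.195),0])
for s in [2,4,5,6,7,8]:
    hit=ctrl.move_l(h+u*s,speed=15,threshold=7); o=st((s,hit)); f=[]
    for _ in range(5): ctrl.pause(.02); f.append(ctrl.get_obs()["force"]@u)
    print("pull",np.mean(f).round(2),"travel",((o["tool_pos"]-h)@u).round(2))
    if hit or np.mean(f)<-7: break
E
```

```text
closed t31.75 [489.8  -1.3  95.3] F [-4.65  0.28  4.81] M [-0.105  0.629 -0.015] w15.1
(2, False) t32.03 [4.894e+02 3.000e-01 9.530e+01] F [-3.61 -2.22  5.49] M [-0.324  0.64  -0.052] w15.2
pull -0.96 travel 1.66
(4, False) t32.40 [489.1   2.3  95.3] F [-3.44 -1.96  5.29] M [-0.358  0.61   0.049] w14.9
pull -1.7 travel 3.64
(5, False) t32.73 [488.9   3.2  95.3] F [-4.16 -1.63  5.6 ] M [-0.323  0.633 -0.019] w15.0
pull -1.66 travel 4.56
(6, False) t33.07 [488.7   4.2  95.3] F [-3.91 -2.74  5.32] M [-0.355  0.685 -0.065] w15.0
pull -1.4 travel 5.54
(7, False) t33.40 [488.5   5.1  95.3] F [-3.76 -2.79  5.08] M [-0.352  0.638 -0.039] w15.1
pull -1.51 travel 6.54
(8, False) t33.73 [488.3   6.1  95.3] F [-3.77 -2.11  4.1 ] M [-0.395  0.631  0.026] w15.2
pull -1.59 travel 7.53
```

The bolt passes 4 mm with only its own friction, so both catches are free. Drawing it to the end.

```bash
python3 - <<'E'
from h import *
h=np.array([490.2,-1.2,95.]); u=np.array([-np.sin(.195),np.cos(.195),0])
print(ctrl.move_l(h+u*32,speed=25,threshold=6)); st()
for s in np.arange(33,39.1,.7):
    hit=ctrl.move_l(h+u*s,speed=10,threshold=6); f=[]
    for _ in range(4): ctrl.pause(.02); o=ctrl.get_obs(); f.append(o["force"]@u)
    print(round(s,1),hit,"pull",np.mean(f).round(2),"travel",((o["tool_pos"]-h)@u).round(2))
    if hit or np.mean(f)<-5.5: break
q=ctrl.get_obs()["tool_pos"]
eoat.let_go(); st("open"); ctrl.move_l(q+[0,0,80],speed=150)
ctrl.move_ptp([470,20,330],down(0.19))
c=read_camera("wrist"); pickle.dump(c,open("w3.pkl","wb")); cv2.imwrite("pics/w3.png",c["frame"][:,:,::-1])
P=cam_pts(c); m=np.zeros((480,640),bool); m[150:240,310:365]=1
Q=P[m&(P[...,2]>115)&(P[...,2]<130)]; d=Q.mean(0)[:2]-O
print("handle box y",d@u[:2], "n",len(Q)); print(measure(c)); st()
E
```

```text
False
 t34.92 [483.6  29.8  95.3] F [-4.15 -2.73  6.06] M [-0.362  0.586 -0.035] w15.0
33.0 False pull -0.93 travel 32.63
33.7 False pull -1.76 travel 33.27
34.4 False pull -1.66 travel 33.94
35.1 False pull -1.56 travel 34.67
35.8 False pull -2.77 travel 35.0
36.5 False pull -4.83 travel 35.02
37.2 False pull -6.78 travel 35.06
open t37.83 [483.   35.4  95. ] F [-0.13  0.09 -0.05] M [ 0.03   0.047 -0.033] w85.3
handle box y 18.19320124163768 n 196
[{'circ': array([542. , 101.5,  43.1]), 'ell': array([542.3, 101.6,  85.3,  85.5]), 'bar': array([540.7, 102.3]), 'rect': array([541.3, 101.9,  43.9,  14.4]), 'dir': -2.169, 'nb': 59}, {'circ': array([564. , -46.6,  50. ]), 'ell': array([567.3, -45.8,  83.5,  95.6]), 'bar': array([569.2, -43.2]), 'rect': array([570.2, -44.8,  14.4,  43.9]), 'dir': 1.683, 'nb': 65}]
 t39.23 [468.9  20.1 327.4] F [ 0.3   0.06 -0.59] M [-0.027  0.047 -0.025] w85.5
```

View pics/w3.png

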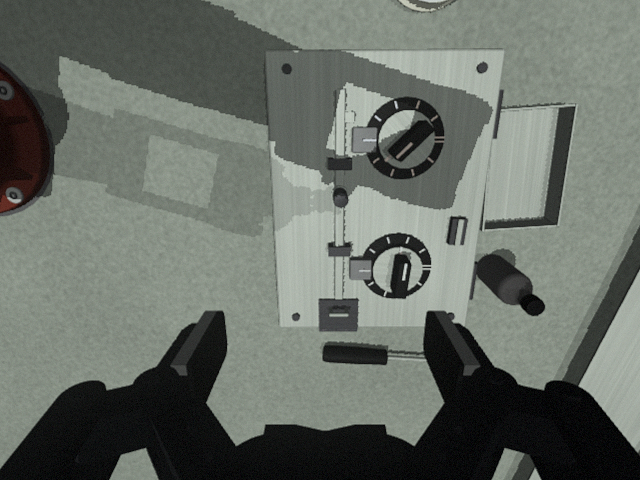

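The picture shows the handle at (340,197), against the left end of its travel. The bolt's tip is clear of the staple at (338,313), both dials are set, and the die, screwdriver and oiler haven't moved.

```bash
python3 -c "
from bench import hand_in; print(hand_in())"
```

```text
the job is handed in; nothing more can be done
None
```

The box is unlocked and the job is handed in. Both dials are caught, and the bolt is drawn its full 35 mm and clear of the staple. The last logged robot time was 39 s.

- **Left dial:** turned clockwise until caught. It now reads 2.36 rad, against 2.513 ± 0.4. The highest moment I felt was about 0.16 N m (limit 0.36).
- **Right dial:** turned anticlockwise until caught. It now reads 4.80 rad, right at the edge of its 4.398 ± 0.4 range. The highest moment was about 0.17 N m by joint torque, with one noisy wrist reading of 0.22.
- **Bolt:** it passed the 4 mm point with under 2 N of drag, which confirms both dials were caught. It stopped at 35.0 mm, where I pulled to about 7 N. In the last picture the handle had moved about 35 mm along the box, from y −16.5 to +18.2.
- **Bystanders:** the die, screwdriver and oiler look unmoved in the last picture. I did not take a new view of the gauge or jar, but the arm did not work near them while turning the dials or drawing the bolt.

**Disagreements:** the wrist moment was noisy (about ± 0.03 N m), so I judged the catches by the last joint's torque instead. My camera fit of the right dial's ring was spoiled by shadow, so I used the grip bars and the left ring to locate the box.

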